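Refit the lever of the gas cock and shut it

TASK

Put the loose lever back on the square shaft of the gas cock, fully down on the round plate and pointing the same way as the red pointer. Then turn the lever clockwise, seen from above, all the way to the stop so that the gas is shut off, and leave it seated there. Leave the salt shaker, the small steel bowl and the matchbox where they are.

Things in the scene. Friction and masses are not known exactly. Their poses are not given: they have to be found in the camera images.
- lever: Loose lever handle lying right way up on the worktop, 163 mm long, 0.16 kg: a square steel hub (40 x 40 mm, 34 mm tall) with a square through bore 22 mm wide, its sides parallel to the hub's, and a red arm that ends in a round red knob. Origin: bore axis at the hub's underside. x: along the arm from hub to knob; z: up.
- lever_end (a point): On the axis of the lever's knob (26 mm across, 32 mm tall, underside level with the hub's), 130 mm along x from the lever's origin, at underside height. The arm between hub and knob: middle 22 mm above the underside; red sleeve 20 mm wide and 12 mm thick, beside the hub bare steel 16 mm wide and 7 mm thick.
- gas_cock: Brass shut-off cock in a copper gas pipe fixed to the worktop (place and heading vary). The pipe, 18 mm thick, lies along x, axis 26 mm above the worktop, and bends down into the worktop 75 mm before and behind the cock; only the shaft and its plate are higher than 56 mm. Origin: on the worktop under the shaft axis; z: up.
- shaft_foot (a point): Centre of the top (60 mm above the worktop) of the cock's round steel plate, 60 mm across, from which the square shaft rises: 20 mm wide, straight for 21 mm, then tapering to 12 mm wide at 30 mm. x along the red pointer and square to a shaft face, z up; turns with the shaft. Lever home: its origin here, its x along this x (play about 0.1 rad either way).
- pointer_line (a point): Point 130 mm from the shaft axis along the red pointer; the lever's knob belongs over it. The pointer is a red tongue on the plate that ends 47 mm from the axis and turns with plate and shaft.
- stem (a joint): Angle of shaft and pointer (rad): 0 open, pointer along the cock's x (along the pipe); grows clockwise seen from above to a hard stop at 1.571, shut, pointer along the cock's -y (across the pipe). Springless but stiff: 0.12 N m turns it, some 1 to 2 N on the arm; it stays where it is left.
- salt_shaker: Bystander: clear salt shaker with a grey cap, 44 mm across, 90 mm tall; origin at the centre of its underside.
- bowl: Bystander: small steel bowl (katori), 72 mm across, 27 mm tall; origin at the centre of its underside.
- matchbox: Bystander: red matchbox, 37 x 60 x 16 mm; origin at the centre of its underside.

How it is judged (in metres and radians):
On the way:
1. the lever is fully down on the shaft, pointing as the red pointer does, before the cock is turned far (stem still under 1.0 rad) (z of lever in the frame of shaft_foot between -0.004 and 0.004 m and horizontal distance between lever and shaft_foot below 0.005 m and angle between lever's own z axis and vertical below 0.09 rad and horizontal distance between lever_end and pointer_line below 0.03 m and value of joint stem below 1 rad), for 0.2 s.
At the end, for the whole second after the job is handed in: The cock is shut (stem within about 5 degrees of its stop), and the lever is at rest, home on the shaft: underside within 4 mm of the plate, bore axis within 5 mm of the shaft axis, within 5 degrees of level, its knob within 30 mm of the pointer's line point, i.e. pointing as the pointer does (z of lever in the frame of shaft_foot between -0.004 and 0.004 m and horizontal distance between lever and shaft_foot below 0.005 m and angle between lever's own z axis and vertical below 0.09 rad and horizontal distance between lever_end and pointer_line below 0.03 m and value of joint stem above 1.48 rad and linear speed of lever below 0.02 m/s); the robot touches nothing.
It fails at once if the salt shaker is pushed more than 30 mm from its place (distance of salt_shaker from where it was at the start of the episode above 0.03 m).
It fails at once if the steel bowl is pushed more than 30 mm from its place (distance of bowl from where it was at the start of the episode above 0.03 m).
It fails at once if the matchbox is pushed more than 30 mm from its place (distance of matchbox from where it was at the start of the episode above 0.03 m).
It also fails if it takes over 61 s, if anything falls off the work surface, if the arm or the gripper's body presses on something with over 40 N, if the wrist force passes 120 N, or if a joint passes its speed limit or range.

ROBOT

A 6-joint arm with a two-finger parallel gripper is mounted at the origin on a cart in front of the work surface, level with it; the furniture and walls round the work are solid. World frame = base frame: x ahead of the robot, y to its left, z up, the work surface at z = 0. Lengths are in mm, angles in rad, forces in N, time in s.
With the tool pointing down it reaches from about 350 to 775 mm from the base axis. Payload 7.3 kg.
Tool frame: the origin (TCP) lies at the very end of the fingers, on their centre line; the grasp point (between the pads) lies 19 mm behind it; z points along the fingers, y is the line along which they close (so a half turn about z gives the same grasp; the last joint's range is limited). The gripper opens to 92 mm and grips with 3 to 60 N. Pads are 19 mm wide; open, the fingers measure 130 mm over their backs; the gripper's body (75 mm by 190 mm) begins 47 mm behind the grasp point.
Start: joints at [-1.417, 0.342, 1.524, -0, 1.275, -0.146], TCP at [155.07, -501.596, 226.741] pointing down, gripper open.
Joint ranges: [-2.53, 2.53], [-0.77, 2.02], [0.04, 2.7], [-1, 4.14], [0.28, 2.66], [-3.11, 3.11]. Speed limits (rad/s): [2.57, 2.57, 3.14, 3.14, 3.14, 3.14].

INTERFACE

Orientations are given as [roll, pitch, yaw] about the fixed x, y, z axes, in that order (R = Rz(yaw) Ry(pitch) Rx(roll)).
In Python, from plant import get_obs, vision, workorder gives the robot as it stands.
- The arm moves only by the shell command python3 -m pendant 'ROWS' [OPENING]. ROWS is a JSON object of lists of equal length, an entry for each row: "dp": the shift along the tool's x, y, z in m, a list of three; "rotation": the turn, a rotation vector about the tool's x, y, z in rad, a list of three. A call has 1 to 8 rows; each row is the pose to reach, as a shift and turn from the pose commanded when the call began, along the tool's axes at that moment; what a row does not reach only later rows make up. A row lasts 1/8 s, in which the tool goes at most 62.5 mm and 10.7 degrees, less where a joint would pass 70% of its speed; a pose out of reach is approached as far as the arm can. A call with a gripper value outside its range is refused whole. OPENING is the finger opening in m, from 0 to 0.0918, set as the call begins (- or left out, the last holds). The fingers move at their own pace and stop on an object; the grip force is fixed at half the most. Time passes only in rows, so rows that repeat a pose let the fingers close. It gives the time, the measured TCP pose, the force, the opening and the grip force at its end, in the units of the state.
- get_obs(): the state, without advancing time (a new reading comes with each control period).
- vision.capture(name): name is "side" or "top" or "wrist"; returns a dict with "pixels" (420x560x3 uint8, red, green, blue), "vfov" (degrees; the focal length in pixels is half the picture's height over the tangent of half this angle, whatever the lens; pixels are square), "cx", "cy" (the principal point, pixels), "pose" (4x4, takes a point from camera to world coordinates); the wrist camera has in their place "T_tool_cam" (4x4, takes a point from camera to tool coordinates, whose origin is the TCP and whose axes are the flange's). Camera axes: x right, y up, looking along -z (the intrinsics and any distortion apply to the point x, -y, -z); pixel columns grow to the right and rows downward; lengths in mm; the calibration is good to about 2 mm. A picture is of the moment at which its call begins: read the wrist's pose just before it. There is no depth.
- workorder.close_job(): hands the job in; it is judged then, once.
The state is a dict: "time": time; "joint_positions": joint angles; "dq": joint speeds; "tau": joint torques, N m; "tool_pos": TCP position; "tcp_rot": TCP orientation; "contact_force": force on the tool from outside, world axes, zero at the start; "moment": the same for the moment, N m; "grip_width": finger opening in mm; "finger_force": force on a finger pad.
Only numpy, scipy, OpenCV 4.12 (cv2) and the standard library are available. Lean on these libraries where they do the work, as an engineer would, in place of code of your own. Each camera call takes 0.05 s, during which the arm holds its last target. There are 200 camera calls.

## Working session

There is one attempt and no reset: what is moved stays moved. The work goes in short steps, Python scripts to look and compute and a shell command to move; the robot and the scene stay as the last step left them, time stands still between calls to the robot, and variables do not carry over. Pictures are saved under pics/ and viewed, at most 10 in all, crops included, and the job is handed in when it is done.

```bash
ls; mkdir -p pics; cat > h.py <<'E'
import numpy as np, cv2
from plant import get_obs, vision, workorder
from scipy.spatial.transform import Rotation as R
def cap(name):
    o=get_obs(); c=vision.capture(name)
    if name=="wrist":
        T=np.eye(4); T[:3,:3]=R.from_euler('xyz',o['tcp_rot']).as_matrix(); T[:3,3]=o['tool_pos']
        c['pose']=T@np.array(c['T_tool_cam'])
    c['pose']=np.array(c['pose']); return c
def f(c): return 210/np.tan(np.radians(c['vfov'])/2)
def ray(c,u,v):
    d=np.array([(u-c['cx'])/f(c),-(v-c['cy'])/f(c),-1]); return c['pose'][:3,3],c['pose'][:3,:3]@d
def onplane(c,u,v,z):
    p,d=ray(c,u,v); return p+d*(z-p[2])/d[2]
def proj(c,P):
    q=c['pose'][:3,:3].T@(np.array(P)-c['pose'][:3,3]); return c['cx']+f(c)*q[0]/-q[2], c['cy']-f(c)*q[1]/-q[2]
def save(c,n): cv2.imwrite('pics/'+n,c['pixels'][:,:,::-1])
E
python3 - <<'E'
from h import *
print(get_obs())
for n in("top","side","wrist"):
    c=cap(n); save(c,n+"0.png"); print(n,{k:v for k,v in c.items() if k!='pixels'})
ims=[cv2.imread(f'pics/{n}0.png') for n in("top","side")]
cv2.imwrite('pics/ts.png',cv2.resize(np.vstack(ims),(400,600)))
E
```

```text
pics
{'time': 0.0, 'joint_positions': array([-1.41700171e+00,  3.42737464e-01,  1.52500232e+00, -4.57132146e-05,
        1.27540821e+00, -1.46034167e-01]), 'dq': array([-5.10268552e-04, -2.13048569e-04,  8.33983122e-05, -2.81118759e-04,
        5.50361050e-04, -7.30936167e-04]), 'tau': array([ 3.26916641e-03, -4.31232262e+01, -2.44217777e+01,  7.20028044e-02,
        5.59617381e-02, -1.06690898e-04]), 'tool_pos': array([ 154.99011825, -501.17590185,  226.04244915]), 'tcp_rot': array([-3.14004751e+00, -1.83078563e-04,  2.99841988e-01]), 'contact_force': array([ 0.42218731, -0.19305551,  0.16917724]), 'moment': array([-0.01641641,  0.06120187, -0.00539816]), 'finger_force': 0.0, 'grip_width': 91.88631002415478}
top {'vfov': 55.11545253111608, 'cx': 280.39462282999057, 'cy': 204.78445839637055, 'pose': array([[-1.32349178e-02,  9.94909539e-01, -9.98991754e-02,
         4.47753514e+02],
       [-9.99904458e-01, -1.35671639e-02, -2.64714402e-03,
        -1.87608103e+02],
       [-3.98901733e-03,  9.98545961e-02,  9.94994044e-01,
         9.99462832e+02],
       [ 0.00000000e+00,  0.000000
[... 578 characters left out ...]
ol_cam': array([[-1.20953192e-04,  9.69223707e-01,  2.46181623e-01,
         6.61379333e+01],
       [ 9.99998592e-01, -2.94823555e-04,  1.65204452e-03,
        -2.60308817e-01],
       [ 1.67378085e-03,  2.46181476e-01, -9.69222307e-01,
        -1.57617365e+02],
       [ 0.00000000e+00,  0.00000000e+00,  0.00000000e+00,
         1.00000000e+00]]), 'pose': array([[ 2.95226878e-01,  9.25851265e-01,  2.35882441e-01,
         2.18149682e+02],
       [-9.55422654e-01,  2.86846217e-01,  6.99056439e-02,
        -4.81666018e+02],
       [-2.93975700e-03, -2.46005453e-01,  9.69263986e-01,
         3.83766163e+02],
       [ 0.00000000e+00,  0.00000000e+00,  0.00000000e+00,
         1.00000000e+00]])}
```

View pics/top0.png

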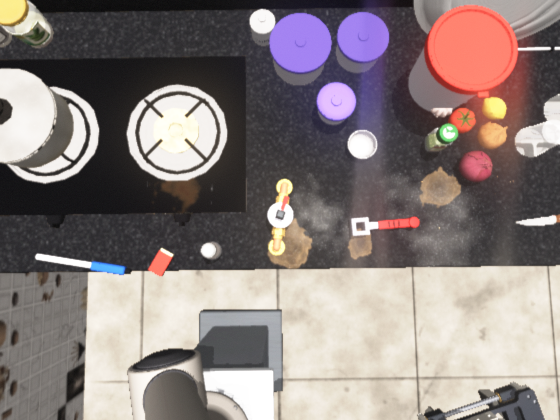

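View pics/side0.png

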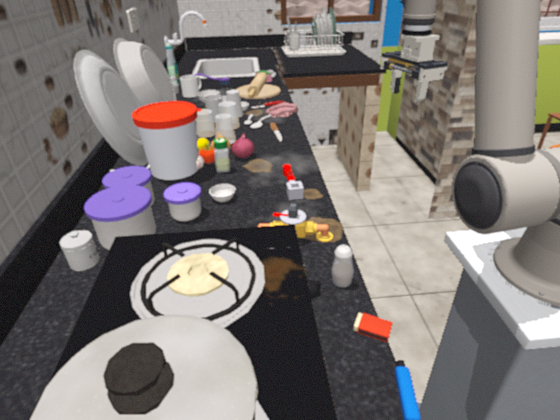

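The top picture shows the lever's hub at (361,227) with its knob at (415,223). The cock is at (281,214), with the pipe running up the picture and the pointer towards (286,198), so it is open. The bowl is at (362,145), the shaker at (211,250) and the matchbox at (161,262). The side picture agrees.

```bash
python3 - <<'E'
from h import *
c=cap("top"); hsv=cv2.cvtColor(c['pixels'],cv2.COLOR_RGB2HSV)
red=(((hsv[...,0]<8)|(hsv[...,0]>172))&(hsv[...,1]>150)&(hsv[...,2]>90)).astype(np.uint8)
n,l,s,ce=cv2.connectedComponentsWithStats(red)
for i in range(1,n):
    if s[i,4]>15 and s[i,1]>150: print(s[i],ce[i])
print('hub',onplane(c,361,227,34),'knob',onplane(c,415,223,32))
print('plate',onplane(c,281,214,60),'ptr',onplane(c,286,199,60))
print('pipe ends',onplane(c,277,248,26),onplane(c,285,186,26))
print('bowl',onplane(c,362,145,20),'salt',onplane(c,211,250,90),'match',onplane(c,161,262,16))
s=cap("side")
for n,P in dict(hub=onplane(c,361,227,34),knob=onplane(c,415,223,32),plate=onplane(c,281,214,60)).items(): print(n,proj(s,P))
E
```

```text
[383 217  37  12 163] [403.3803681  223.07361963]
[148 250  12  21  34] [153.20588235 260.26470588]
[161 258  12  18  36] [166.33333333 265.86111111]
hub [ 488.56224926 -377.44871521   34.        ] knob [ 496.50821041 -507.76022632   32.        ]
plate [ 520.37872749 -186.23875988   60.        ] ptr [ 555.55568712 -198.45853462   60.        ]
pipe ends [ 441.13965142 -175.47090688   26.        ] [ 591.44590719 -196.87643956   26.        ]
bowl [ 692.400422   -389.43566924   20.        ] salt [439.06449217 -27.87947344  90.        ] match [411.03933777 106.29905995  16.        ]
hub (np.float64(295.7389202574848), np.float64(183.63018559971218))
knob (np.float64(287.87522837645196), np.float64(164.1357953842629))
plate (np.float64(292.52167716646466), np.float64(213.97971451949905))
```

```bash
cat >> h.py <<'E'
def go(x,y,z,yaw):
    "print the shift (m) and turn (rad) in tool axes to reach a tool-down pose"
    o=get_obs(); A=R.from_euler('xyz',o['tcp_rot']); B=R.from_euler('xyz',[np.pi,0,yaw])
    print('dp',np.round(A.inv().apply(np.array([x,y,z])-o['tool_pos'])/1000,4),'rot',np.round((A.inv()*B).as_rotvec(),3))
E
python3 -m pendant '{"dp":[[0.051,-0.017,0],[0.102,-0.034,0],[0.153,-0.051,0],[0.204,-0.068,0],[0.256,-0.086,0],[0.307,-0.103,0],[0.358,-0.12,0],[0.409,-0.137,0]],"rotation":[[0,0,-0.166],[0,0,-0.332],[0,0,-0.5],[0,0,-0.665],[0,0,-0.83],[0,0,-1.0],[0,0,-1.165],[0,0,-1.33]]}'
python3 -m pendant '{"dp":[[0,0,0],[0,0,0]],"rotation":[[0,0,0],[0,0,0]]}'
python3 - <<'E'
from h import *
c=cap("wrist"); save(c,"w1.png")
E
```

```text
time: 1.25
tool_pos: [506.7, -248.7, 226.7]
tcp_rot: [3.142, 0.0, 1.635]
contact_force: [-0.2, -1.1, -0.5]
grip_width: 91.7
finger_force: 0.0
time: 1.5
tool_pos: [505.0, -249.9, 226.4]
tcp_rot: [-3.141, -0.0, 1.629]
contact_force: [-0.2, -1.0, 0.5]
grip_width: 91.8
finger_force: 0.0
```

View pics/w1.png

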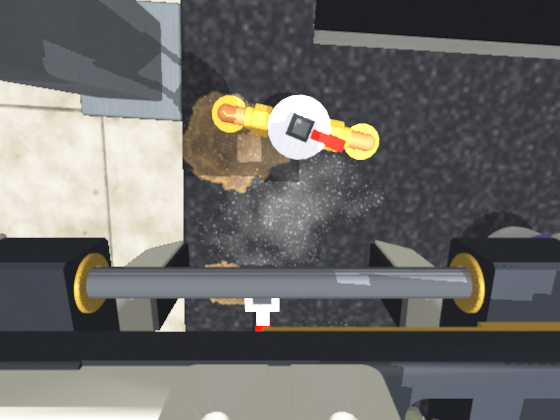

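The wrist picture shows the plate centred near (300,127), with the dark shaft top at (301,127) and the red pointer running towards (344,146). The pipe ends are at (229,114) and (361,141). The lever's hub shows partly at (262,302), behind the gripper. Next I measure the cock.

```bash
cat >> h.py <<'E'
def redmask(img):
    h=cv2.cvtColor(img,cv2.COLOR_RGB2HSV)
    return (((h[...,0]<6)|(h[...,0]>172))&(h[...,1]>170)&(h[...,2]>110)).astype(np.uint8)
def comps(m,mn=30):
    n,l,s,ce=cv2.connectedComponentsWithStats(m); return [(s[i],ce[i],l==i) for i in range(1,n) if s[i,4]>mn]
def cock(c,u0,u1,v0,v1):
    p=c['pixels'].copy(); box=np.zeros(p.shape[:2],np.uint8); box[v0:v1,u0:u1]=1
    h=cv2.cvtColor(p,cv2.COLOR_RGB2HSV)
    w=((h[...,2]>190)&(h[...,1]<40)).astype(np.uint8)*box
    k=max(comps(w),key=lambda t:t[0][4]); pts=cv2.findContours(k[2].astype(np.uint8),cv2.RETR_EXTERNAL,cv2.CHAIN_APPROX_NONE)[0][0][:,0]
    W=np.array([onplane(c,u+.0,v+.0,60)[:2] for u,v in pts])
    hull=cv2.convexHull(W.astype(np.float32)); (x,y),r=cv2.minEnclosingCircle(hull); 
    M=cv2.moments(hull); ctr=np.array([M['m10'],M['m01']])/M['m00']
    print('plate',np.round(ctr,1),(round(x,1),round(y,1)),'r',round(r,1),'pix',k[0])
    r=max(comps(redmask(p)*box,10),key=lambda t:t[0][4]); vs,us=np.nonzero(r[2])
    P=np.array([onplane(c,u,v,60)[:2] for u,v in zip(us,vs)]); d=P-ctr; m=d.mean(0); 
    print('ptr far',np.linalg.norm(d,axis=1).max(),'near',np.linalg.norm(d,axis=1).min(),'yaw',np.arctan2(m[1],m[0]))
    return ctr
E
python3 - <<'E'
from h import *
c=cap("wrist"); cock(c,190,400,80,180)
a,b=onplane(c,229,114,26),onplane(c,361,141,26);print(a,b,np.linalg.norm(a-b),np.arctan2(*(b-a)[1::-1]))
g=cv2.cvtColor(c['pixels'],cv2.COLOR_RGB2GRAY)[112:145,283:320]
m=comps((g<110).astype(np.uint8),20); print([(k[0],k[1]+[283,112]) for k in m])
for k in m: print('shaft top',onplane(c,*(k[1]+[283,112]),90))
t=cap("top"); cock(t,255,305,180,235)
E
```

```text
plate [ 519.7 -181.8] (519.7, -181.9) r 29.9 pix [ 268   94   63   65 2494]
ptr far 47.08285946442457 near 13.980099937422537 yaw -0.3351947442482
[ 448.19489807 -172.77266487   26.        ] [ 588.16580675 -192.21430199   26.        ] 141.31465787340747 -0.13801466687487324
[(array([  4,   1,  28,  28, 254], dtype=int32), array([299.38582677, 127.56692913]))]
shaft top [ 518.44464549 -182.63831972   90.        ]
plate [ 509.5 -166.9] (506.6, -167.5) r 49.3 pix [255 204  38  31 650]Traceback (most recent call last):
  File "<stdin>", line 7, in <module>
  File "h.py", line 36, in cock
    r=max(comps(redmask(p)*box,10),key=lambda t:t[0][4]); vs,us=np.nonzero(r[2])
ValueError: max() iterable argument is empty
```

```bash
python3 - <<'E'
from h import *
go(475,-492,226,1.63)
E
```

```text
dp [-0.2391 -0.0431  0.0008] rot [-0.     0.    -0.003]
```

```bash

python3 -m pendant '{"dp":[[-0.06,-0.011,0],[-0.12,-0.022,0],[-0.18,-0.033,0],[-0.24,-0.043,0],[-0.24,-0.043,0],[-0.24,-0.043,0]],"rotation":[[0,0,0],[0,0,0],[0,0,0],[0,0,0],[0,0,0],[0,0,0]]}'
python3 - <<'E'
from h import *
c=cap("wrist"); save(c,"w2.png")
for k in comps(redmask(c['pixels'])): print(k[0],k[1])
E
```

```text
time: 2.4
tool_pos: [475.5, -492.4, 226.4]
tcp_rot: [-3.141, -0.001, 1.628]
contact_force: [0.2, 0.7, -0.3]
grip_width: 92.0
finger_force: 0.0
[ 290  122   23   93 1649] [300.80897514 168.7046695 ]
```

View pics/w2.png

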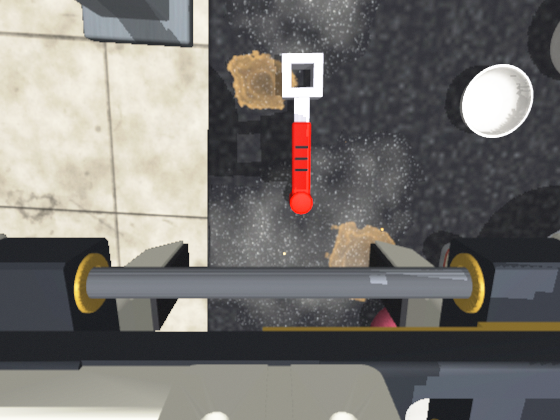

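The whole lever is visible: the hub's bright top square is centred near (303,75) and the knob near (301,203).

```bash
python3 - <<'E'
from h import *
c=cap("wrist"); h=cv2.cvtColor(c['pixels'],cv2.COLOR_RGB2HSV)
w=((h[...,2]>200)&(h[...,1]<40)).astype(np.uint8); b=np.zeros_like(w); b[45:108,272:335]=1; w*=b
w[97:]=0
k=max(comps(w),key=lambda t:t[0][4]); print(k[0])
pts=cv2.findContours(k[2].astype(np.uint8),cv2.RETR_EXTERNAL,cv2.CHAIN_APPROX_NONE)[0][0]
W=np.array([onplane(c,u,v,34)[:2] for u,v in pts[:,0]]).astype(np.float32)
print(cv2.minAreaRect(W)); H=np.array(cv2.minAreaRect(W)[0])
r=redmask(c['pixels']); vs,us=np.nonzero(r[:,280:330]); us=us+280
m=(vs>=193)&(vs<230); u,v=(us[m].min()+us[m].max())/2,(vs[m].max()-11.5)
K=onplane(c,u,v,32)[:2]; print('knob',u,v,K,'dist',np.linalg.norm(K-H),'yaw',np.arctan2(*(K-H)[::-1]))
go(H[0],H[1],120,np.pi+np.arctan2(*(K-H)[::-1]))
E
```

```text
[ 281   54   42   43 1283]
((491.8182067871094, -373.2605285644531), (40.768314361572266, 38.794132232666016), 3.323550224304199)
knob 300.0 202.5 [ 499.89090136 -502.19327793] dist 129.18522461067752 yaw -1.50826628347047
dp [0.1169 0.0222 0.1072] rot [ 0.     0.    -0.003]
```

```bash

python3 -m pendant '{"dp":[[0.058,0.011,0.02],[0.117,0.022,0.05],[0.117,0.022,0.1],[0.117,0.022,0.15],[0.117,0.022,0.19],[0.117,0.022,0.218],[0.117,0.022,0.218],[0.117,0.022,0.218]],"rotation":[[0,0,0],[0,0,0],[0,0,0],[0,0,0],[0,0,0],[0,0,0],[0,0,0],[0,0,0]]}'
python3 -m pendant '{"dp":[[0,0,0],[0,0,0],[0,0,0],[0,0,0],[0,0,0],[0,0,0]],"rotation":[[0,0,0],[0,0,0],[0,0,0],[0,0,0],[0,0,0],[0,0,0]]}' 0
```

```text
time: 3.5
tool_pos: [492.6, -374.0, 10.5]
tcp_rot: [3.14, 0.002, 1.631]
contact_force: [0.0, 0.2, -0.6]
grip_width: 91.6
finger_force: 0.0
time: 4.25
tool_pos: [491.6, -374.0, 8.7]
tcp_rot: [-3.141, -0.0, 1.63]
contact_force: [-0.2, 0.2, -0.1]
grip_width: 39.5
finger_force: 30.0
```

```bash

python3 -m pendant '{"dp":[[0,0,-0.03],[0,0,-0.08],[0,0,-0.13],[0,0,-0.15],[0,0,-0.15]],"rotation":[[0,0,0],[0,0,0],[0,0,0],[0,0,0],[0,0,0]]}'
python3 - <<'E'
from h import *
go(520,-182.2,130,2.806)
E
```

```text
time: 4.88
tool_pos: [492.2, -374.4, 160.1]
tcp_rot: [3.14, 0.002, 1.63]
contact_force: [0.5, 0.8, -2.3]
grip_width: 39.9
finger_force: 30.0
dp [0.1903 0.0391 0.0298] rot [ 0.     0.003 -1.176]
```

```bash

python3 -m pendant '{"dp":[[0.027,0.006,0],[0.054,0.011,0],[0.081,0.017,0],[0.109,0.022,0],[0.136,0.028,0],[0.163,0.034,0],[0.19,0.039,0.015],[0.19,0.039,0.028]],"rotation":[[0,0,-0.15],[0,0,-0.3],[0,0,-0.45],[0,0,-0.6],[0,0,-0.75],[0,0,-0.9],[0,0,-1.05],[0,0,-1.176]]}'
python3 -m pendant '{"dp":[[0,0,0],[0,0,0],[0,0,0]],"rotation":[[0,0,0],[0,0,0],[0,0,0]]}'
python3 - <<'E'
from h import *
c=cap("side"); save(c,"s2.png"); d=cap("wrist"); save(d,"w3.png")
o=get_obs(); print(o['tool_pos'],o['tcp_rot'])
a=c['pixels'][150:270,230:350]; cv2.imwrite('pics/c1.png',np.hstack([cv2.resize(a,(400,400),interpolation=2),cv2.resize(d['pixels'],(400,400))])[:,:,::-1])
E
```

```text
time: 5.88
tool_pos: [518.4, -179.5, 128.4]
tcp_rot: [3.141, -0.004, 2.813]
contact_force: [0.0, 0.4, -2.3]
grip_width: 39.7
finger_force: 30.0
time: 6.25
tool_pos: [519.5, -182.4, 130.9]
tcp_rot: [-3.141, 0.0, 2.804]
contact_force: [-0.6, 0.8, -0.9]
grip_width: 39.9
finger_force: 30.0
[ 519.47217157 -182.34832168  131.00499849] [-3.14144668e+00  6.40090397e-04  2.80444669e+00]
```

View pics/c1.png

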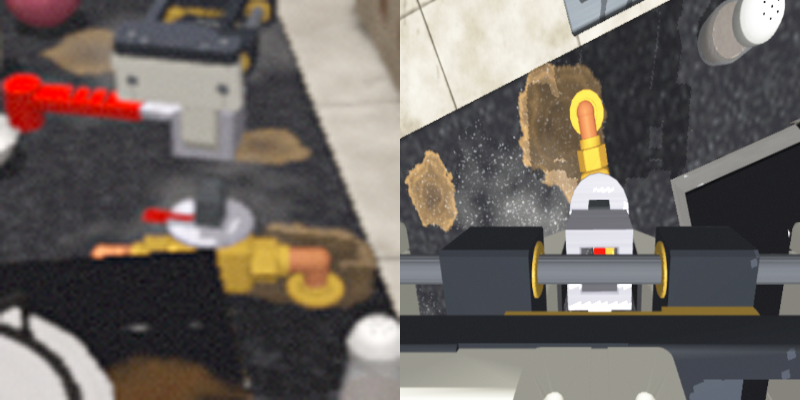

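The side crop shows the level lever directly above the shaft, its arm parallel to the red pointer. The wrist view looks through the bore onto the shaft and pointer. I lower it with force checks.

```bash

python3 -m pendant '{"dp":[[0,0,0.015],[0,0,0.03],[0,0,0.038],[0,0,0.046],[0,0,0.046]],"rotation":[[0,0,0],[0,0,0],[0,0,0],[0,0,0],[0,0,0]]}'
```

```text
time: 6.98
tool_pos: [519.1, -181.8, 84.0]
tcp_rot: [3.141, -0.001, 2.806]
contact_force: [-0.0, 0.5, -2.2]
grip_width: 39.7
finger_force: 30.0
```

```bash

python3 -m pendant '{"dp":[[0,0,0.006],[0,0,0.011],[0,0,0.015],[0,0,0.0165],[0,0,0.0165]],"rotation":[[0,0,0],[0,0,0],[0,0,0],[0,0,0],[0,0,0]]}'
python3 -m pendant '{"dp":[[0,0,0],[0,0,0]],"rotation":[[0,0,0],[0,0,0]]}'
```

```text
time: 7.6
tool_pos: [519.3, -181.9, 68.6]
tcp_rot: [-3.141, -0.0, 2.806]
contact_force: [-2.0, 0.9, 3.7]
grip_width: 39.6
finger_force: 30.0
time: 7.85
tool_pos: [519.3, -181.9, 68.6]
tcp_rot: [-3.141, 0.0, 2.806]
contact_force: [-1.9, 0.9, 5.0]
grip_width: 39.6
finger_force: 30.0
```

```bash

python3 -m pendant '{"dp":[[0,0,0],[0,0,0],[0,0,0],[0,0,0],[0,0,0],[0,0,0],[0,0,0],[0,0,0]],"rotation":[[0,0,0.08],[0,0,0.18],[0,0,0.3],[0,0,0.42],[0,0,0.54],[0,0,0.66],[0,0,0.78],[0,0,0.9]]}'
python3 -m pendant '{"dp":[[0,0,0],[0,0,0],[0,0,0],[0,0,0],[0,0,0],[0,0,0]],"rotation":[[0,0,0.12],[0,0,0.24],[0,0,0.34],[0,0,0.42],[0,0,0.46],[0,0,0.46]]}'
python3 -c "
from h import *
o=get_obs();print(o['moment'],o['tool_pos'],o['contact_force'],o['tcp_rot'])"
```

```text
time: 8.85
tool_pos: [519.6, -182.3, 68.6]
tcp_rot: [3.141, 0.001, 1.902]
contact_force: [-2.8, 0.0, 3.1]
grip_width: 39.6
finger_force: 30.0
time: 9.6
tool_pos: [519.7, -182.3, 68.6]
tcp_rot: [3.141, 0.001, 1.446]
contact_force: [-1.6, 0.0, 3.7]
grip_width: 40.0
finger_force: 30.0
[ 0.06441299  0.17830629 -0.01195117] [ 519.73894967 -182.274276     68.61646902] [-1.63374891  0.03145571  3.73153705] [3.14053597e+00 6.01109955e-04 1.44614149e+00]
```

```bash

for i in 1; do python3 -m pendant '{"dp":[[0,0,0],[0,0,0],[0,0,0]],"rotation":[[0,0,0.04],[0,0,0.07],[0,0,0.07]]}' >/dev/null; done
python3 -c "
from h import *
o=get_obs();print(o['moment'],o['tool_pos'],o['contact_force'],o['tcp_rot'])"
python3 -m pendant '{"dp":[[0,0,0],[0,0,0],[0,0,0]],"rotation":[[0,0,0.03],[0,0,0.05],[0,0,0.05]]}'
python3 -c "
from h import *
o=get_obs();print(o['moment'],o['tool_pos'],o['contact_force'],o['tcp_rot'])"
```

```text
[ 0.00643788  0.2200778  -0.04382478] [ 519.80859599 -182.25488254   68.6274847 ] [-1.20335624  0.06384311  4.93563716] [3.14036120e+00 4.43335506e-04 1.37609268e+00]
time: 10.35
tool_pos: [519.8, -182.2, 68.6]
tcp_rot: [3.14, 0.0, 1.326]
contact_force: [-1.3, 0.4, 5.4]
grip_width: 39.6
finger_force: 30.0
[ 0.04381253  0.20490646 -0.00415962] [ 519.81409362 -182.24433425   68.62239201] [-1.28779515  0.38750206  5.42735088] [3.14031898e+00 4.16576733e-04 1.32625128e+00]
```

```bash
python3 - <<'E'
from h import *
c=cap("side"); d=cap("wrist")
a=c['pixels'][150:270,230:350]; cv2.imwrite('pics/c2.png',np.hstack([cv2.resize(a,(400,400),interpolation=2),cv2.resize(d['pixels'],(400,400))])[:,:,::-1])
E
```

```text
(no output)
```

View pics/c2.png

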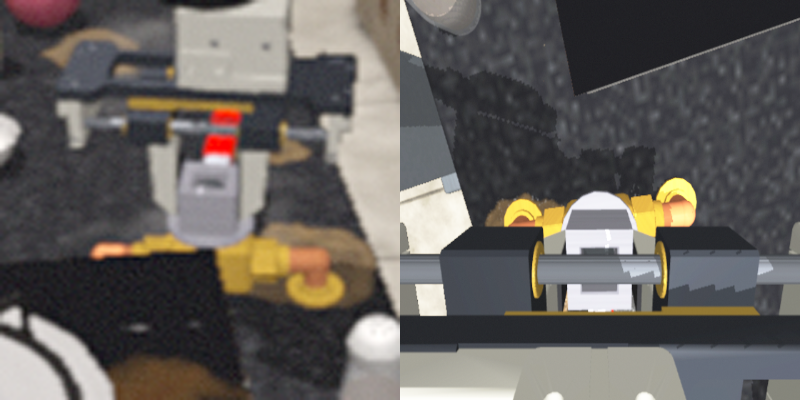

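The lever is down on the plate and across the pipe, and the pointer no longer shows at its old place. I turn slightly further to confirm the stop.

```bash

python3 -m pendant '{"dp":[[0,0,0],[0,0,0],[0,0,0]],"rotation":[[0,0,0.03],[0,0,0.06],[0,0,0.06]]}' >/dev/null
python3 -c "
from h import *
o=get_obs();print(o['moment'],o['tool_pos'],o['contact_force'],o['tcp_rot'])"
python3 -m pendant '{"dp":[[0,0,0],[0,0,0],[0,0,0]],"rotation":[[0,0,0.03],[0,0,0.06],[0,0,0.06]]}' >/dev/null
python3 -c "
from h import *
o=get_obs();print(o['moment'],o['tool_pos'],o['contact_force'],o['tcp_rot'],o['grip_width'])"
```

```text
[0.06995054 0.1419443  0.65178171] [ 519.82425163 -182.25227878   68.62213002] [-1.40159769 -0.44873615  5.6200307 ] [3.14031223e+00 7.89123579e-04 1.26779940e+00]
[-0.02167597  0.15016206  1.30237604] [ 519.84046095 -182.35313359   68.64643426] [-1.0581682  -1.00900477  5.573609  ] [3.14017555e+00 1.34504428e-03 1.20937674e+00] 40.20768444010527
```

The stop is reached, with the moment rising to 1.3 N m. I ease back within the play, release and retreat.

```bash

python3 -m pendant '{"dp":[[0,0,0],[0,0,0],[0,0,0]],"rotation":[[0,0,-0.04],[0,0,-0.08],[0,0,-0.08]]}'
python3 -m pendant '{"dp":[[0,0,0],[0,0,0],[0,0,0],[0,0,0],[0,0,0]],"rotation":[[0,0,0],[0,0,0],[0,0,0],[0,0,0],[0,0,0]]}' 0.085
python3 -m pendant '{"dp":[[0,0,-0.02],[0,0,-0.06],[0,0,-0.11],[0,0,-0.158],[-0.06,0,-0.158],[-0.09,0,-0.158],[-0.09,0,-0.158],[-0.09,0,-0.158]],"rotation":[[0,0,0],[0,0,0],[0,0,0],[0,0,0],[0,0,0],[0,0,0],[0,0,0],[0,0,0]]}'
python3 - <<'E'
from h import *
d=cap("wrist"); save(d,"w4.png")
E
```

```text
time: 11.58
tool_pos: [519.8, -182.3, 68.6]
tcp_rot: [3.14, 0.0, 1.287]
contact_force: [-2.0, 0.1, 6.1]
grip_width: 40.1
finger_force: 29.8
time: 12.2
tool_pos: [519.4, -182.0, 68.2]
tcp_rot: [-3.142, 0.0, 1.286]
contact_force: [-0.1, 0.1, 0.2]
grip_width: 83.0
finger_force: 0.0
time: 13.2
tool_pos: [494.1, -267.8, 226.0]
tcp_rot: [-3.141, -0.001, 1.286]
contact_force: [0.3, 0.2, 0.7]
grip_width: 84.6
finger_force: 0.0
```

View pics/w4.png

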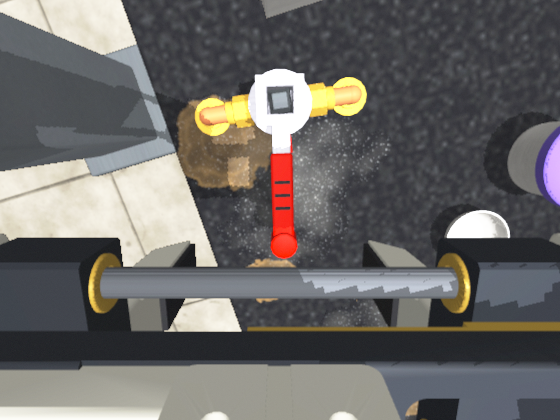

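The lever sits with its hub at (280,99) over the shaft, whose top shows in the bore. The knob is at (284,245), square to the pipe (ends at (211,117) and (348,96)). One numeric check before handing in:

```bash
python3 - <<'E'
from h import *
c=cap("wrist")
H=onplane(c,280,99.5,94);K=onplane(c,284,245,92)
a,b=onplane(c,211,117,26),onplane(c,348,96,26)
print(H,K,np.linalg.norm(K-H),'lever yaw',np.arctan2(*(K-H)[1::-1]),'pipe',np.arctan2(*(b-a)[1::-1]))
s=cap("side"); p=s['pixels'][150:270,230:350]; print(get_obs()['time'])
cv2.imwrite('pics/c3.png',cv2.resize(p,(480,480),interpolation=2)[:,:,::-1])
E
```

```text
[ 520.13473626 -181.6813223    94.        ] [ 487.72814325 -306.21063505   92.        ] 128.69241238004028 lever yaw -1.825382291323401 pipe -0.1392570389577109
13.35
```

View pics/c3.png

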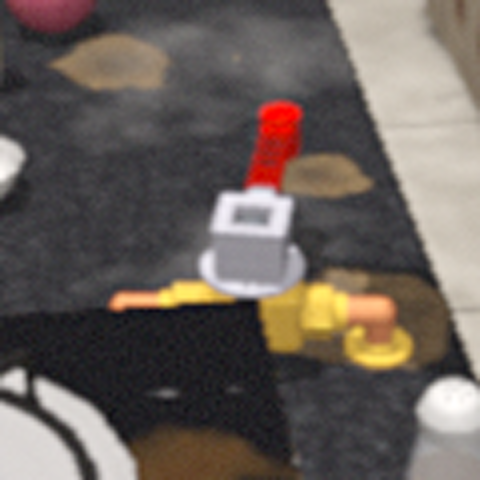

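The lever is flat on the plate. It sits 0.115 rad past the pointer, about 15 mm at the knob, which is within the 30 mm allowed. Handing in.

```bash
python3 -c "
from plant import workorder
print(workorder.close_job())"
```

```text
the job is handed in; nothing more can be done
None
```

The lever is back on the shaft, flat on the plate and turned clockwise to the hard stop, so the gas should be shut off; I released it and handed the job in at about 13.4 s without touching the bystanders, and hand-in returned no verdict.

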